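# Reload the carton coder and click its hatch shut

## Task

Press the yellow pad of the carton coder's blue hatch once so that its push-push latch lets go and the hatch springs open, set the orange print cassette upright and fully down in the green bay inside, then push the hatch over and press it down again until it latches shut. Be gentle with hatch and cassette: feel for the latch rather than forcing the hatch down, do not drop or ram the cassette, and leave the black spent cassette and the other things on the bench where they are.

Things in the scene. Friction and masses are not known exactly. Their poses are not given: they have to be found in the camera images.
- coder: Carton date coder: white open-topped box fixed to the bench, 150 x 150 mm, side walls 7 mm thick and 102 mm high, front wall 80, rear 90. Origin: centre of its underside; x points from its front (press-pad side) to its hinge side, z up. Cavity 136 mm wide (y). A black latch case fills its front; the green bay lies behind that, with about 50 mm of free width on either side (y) of the cassette.
- hatch (a joint): Angle of the blue hatch (rad): 0 to 0.03 latched (level), less while pressed, 1.75 fully open (leaning back past upright). Freed, it opens by itself within about 2 s on a damped spring, and springs open again from any angle unless latched. 1 to 2 N pushes it over from behind, until the ejector and latch resist over the last 0.1 rad.
- press_pad (a point): Top centre of the yellow press pad (26 x 50 mm) on the hatch, 125 mm from the hinge line; moves with the hatch. Press straight down: 4 to 7 N over 5 to 11 mm (varies, unseen), then a stiff rubber bumper, 20 N/mm. 9 to 12 N surely clicks it over, 20 N damages it. On letting go it is freed, or, pressed from open, latched. Too short a press changes nothing. Move clear as it rises.
- hatch_hinge (a point): Middle of the hatch's hinge line (along the coder's y), 99 mm above the bench; fixed, axes as the coder's. The hatch is a flat plate 6 mm thick, 130 mm wide, its free edge 142 mm from this line. Fully open, that edge is 237 mm above the bench and 25 mm behind (+x) this line. Behind the coder 80 mm are clear for pushing the hatch over from behind.
- bay (a point): Centre of the floor of the green bay, 20 mm above the bench, axes as the coder's. A frame open at the top, 53 (x) by 39 (y) mm inside, walls 18 mm high with a flared lead-in up to 24 mm above this floor. Nothing but gravity holds the cassette in it. It lies 65 mm in front of the hinge line.
- cassette_mid (a point): Centre (31 mm above its underside) of the new print cassette: an upright orange block with white top and black band, 50 (x) by 36 (y) by 62 mm high (z), 0.1 to 0.2 kg, loose on the bench. Fits the bay either way round, its x along the bay's x; fully down its centre is 31 mm above the bay floor, and its top clears the shut hatch by 10 mm.
- spent_mid (a point): Centre of the spent cassette, the same block in black with a grey top, standing on the bench; to be left alone.
- tape_roll: Roll of brown tape lying flat, 90 mm across, 48 mm high; origin at the centre of its underside; to be left alone.
- sanitiser: White bottle with a blue cap, 64 mm across, 170 mm high; origin at its underside; to be left alone.
- box_knife: Yellow box knife lying flat, about 165 by 26 by 14 mm; origin at the underside of its handle's centre; to be left alone.
- small_carton: Closed cardboard carton, 140 by 150 by 75 mm; origin at the centre of its underside; to be left alone.
- label_stack: Stack of white labels, 80 by 60 by 30 mm; origin at the centre of its underside; to be left alone.
Mind the look-alikes: they are no part of the job. Leave any purple look-alike of the part that bears cassette_mid alone.

How it is judged:
On the way, in this order (a step that is already met when the one before it is completed fails the run):
1. the hatch has been freed and stands open (over 1.4 rad) (value of joint hatch above 1.4 rad), for 0.2 s.
2. the orange cassette stands fully down in the bay while the hatch is open (x of cassette_mid in the frame of bay between -0.004 and 0.004 m and y of cassette_mid in the frame of bay between -0.004 and 0.004 m and z of cassette_mid in the frame of bay between 0.028 and 0.0335 m and angle between cassette_mid's own z axis and vertical below 0.06 rad and value of joint hatch above 1 rad), for 0.2 s.
At the end, for the whole second after the job is handed in: The hatch is latched shut (hinge angle under 0.045 rad, at rest without being held), with the orange cassette upright and fully down in the bay: centre within 4 mm of the bay's centre in x and y, no more than 2.5 mm higher than fully down, tilted less than 0.06 rad, at rest (value of joint hatch below 0.045 rad and velocity of joint hatch between -0.05 and 0.05 rad/s and x of cassette_mid in the frame of bay between -0.004 and 0.004 m and y of cassette_mid in the frame of bay between -0.004 and 0.004 m and z of cassette_mid in the frame of bay between 0.028 and 0.0335 m and angle between cassette_mid's own z axis and vertical below 0.06 rad and linear speed of cassette below 0.02 m/s); the robot touches nothing.
It fails at once if the hatch is pressed or pushed with more than 20 N (contact force between hatch and the fingers above 20 N or contact force between hatch and the arm above 20 N or contact force between hatch and cassette above 20 N).
It fails at once if the cassette is rammed into the coder (more than 35 N between them) (contact force between cassette and coder above 35 N).
It fails at once if the spent cassette or another bystander (tape roll, bottle, box knife, small carton, label stack) is moved by more than 30 mm (distance of any of spent_mid, tape_roll, sanitiser, box_knife, small_carton, label_stack from where it was at the start of the episode above 0.03 m).
It fails at once if the cassette is dropped (moves faster than 0.4 m/s while the fingers do not touch it) (linear speed of cassette above 0.4 m/s and contact force between the fingers and cassette below 0.05 N).
It also fails if it takes over 72 s, if anything falls off the work surface, if the arm or the gripper's body presses on something with over 40 N, if the wrist force passes 120 N, or if a joint passes its speed limit or range.

## Robot

A 6-joint arm with a two-finger parallel gripper is mounted at the origin on the work surface. World frame = base frame: x ahead of the robot, y to its left, z up, the work surface at z = 0. Lengths are in m, angles in rad, forces in N, time in s.
With the tool pointing down it reaches from about 0.35 to 0.975 m from the base axis. Payload 4.9 kg.
Tool frame: the origin (TCP) lies between the finger pads; the fingertips stand 22 mm ahead of it and the grasp point (between the pads) lies 3 mm ahead of it; z points along the fingers, y is the line along which they close (so a half turn about z gives the same grasp; the last joint's range is limited). The gripper opens to 85 mm and grips with 20 to 120 N. Pads are 22 mm wide; open, the fingers measure 114 mm over their backs; the gripper's body (76 mm by 85 mm) begins 54 mm behind the grasp point. The pads swing forward as they close: fully open they stand 13 mm farther back than shut.
Start: joints at [-1.349, 0.053, 1.613, -0, 1.476, -0.119], TCP at [0.209, -0.589, 0.253] pointing down, gripper open.
Joint ranges: [-3.01, 3.01], [-1.01, 2.22], [0.06, 2.58], [-1.02, 4.17], [0.09, 2.62], [-3.14, 3.14]. Speed limits (rad/s): [2.57, 2.57, 3.14, 3.14, 3.14, 3.14].

## Interface

Orientations are given as a unit quaternion [w, x, y, z].
In Python, from plant import state, grab_frame, get_calibration, job_done, recognise, regions_of gives the robot as it stands.
- The arm moves only by the tool apply_moves, never from a script. Its argument "targets" is a list of rows, each an object with "translation": the shift along the tool's x, y, z normalised to -1 to 1, where 1 is 100 mm, a list of three; "twist": the turn about the tool's z normalised to -1 to 1, where 1 is 0.1 rad; "hand": the opening, from 0 (shut) to 1 (fully open). A call has 1 to 8 rows; each row shifts and turns the commanded pose from where the row before left it, along the tool's axes as they then stand; what a row does not reach is not made up. A row lasts 1/10 s, in which the tool goes at most 50 mm and 8.59 degrees, less where a joint would pass 70% of its speed; a pose out of reach is approached as far as the arm can. A call with a number of a shift or a turn outside -1 to 1 is refused whole. A call with a gripper value outside its range is refused whole. The fingers move at their own pace and stop on an object; the grip force is fixed at half the most. Time passes only in rows, so rows that do not move let the fingers close. It gives the time, the measured TCP pose, the force, the opening and the grip force at its end, in the units of the state.
- state(): the state, without advancing time (a new reading comes with each control period).
- grab_frame(name): name is "scene" or "side" or "wrist"; returns the picture (384x512x3 uint8, red, green, blue); there is no depth.
- get_calibration(name): a dict with "camera_matrix" (3x3 intrinsics, pixels), "pose" (4x4, takes a point from camera to world coordinates). Camera axes: x right, y up, looking along -z (the intrinsics and any distortion apply to the point x, -y, -z); pixel columns grow to the right and rows downward; lengths in m; the calibration is good to about 2 mm. A picture is of the moment at which its call begins: read the wrist's pose just before it. get_calibration takes no time and is no camera call; for the wrist camera it gives the pose at the moment of the call.
- job_done(): hands the job in; it is judged then, once.
Trained networks look in the newest picture that a camera, given by its name, has taken for a name from the list of things; names that differ only in an ending like _2 or _b are one class to them, and where a whole thing is asked for, a point or a joint stands for the part that bears it (a point fixed in the world has none). Each returns a list of dicts, best first, with "score" (0 to 1); they miss things now and then, are a little off and sometimes report something else, mostly with a low value. They report only what shows in the picture. A call takes as long as a camera call. They do not tell look-alikes from the thing itself.
- recognise(camera, query): "point" ([x, y, z] in m, in world coordinates, good to about 4 mm: the middle of the surface that is visible of it).
- regions_of(camera, query): "pixels" (384x512 bool, what is visible of it).
The state is a dict: "time": time; "joint_pos": joint angles; "joint_vel": joint speeds; "joint_efforts": joint torques, N m; "tool_pos": TCP position; "tool_rot": TCP orientation; "contact_force": force on the tool from outside, world axes, zero at the start; "ft_torque": the same for the moment, N m; "gripper_width": opening from 0.0 (shut) to 1.0 (fully open); "grasp_force": force on a finger pad.
Only numpy, scipy, OpenCV 4.12 (cv2) and the standard library are available. Lean on these libraries where they do the work, as an engineer would, in place of code of your own. Each camera call takes 0.05 s, during which the arm holds its last target. There are 200 camera calls.

## Working session

There is one attempt and no reset: what is moved stays moved. The work goes in short steps, Python scripts to look and compute and a tool call to move; the robot and the scene stay as the last step left them, time stands still between calls to the robot, and variables do not carry over. Pictures are saved under pics/ and viewed, at most 10 in all, crops included, and the job is handed in when it is done.

Besides the shell and the picture viewer there is one more tool, called after ">>>" as name(argument=value, ...) on one line, values as JSON. apply_moves: Moves the arm, as the interface text tells. Its arguments: {"type":"object","properties":{"targets":{"type":"array"}},"required":["targets"]}

```bash
mkdir -p pics
python3 - <<'E'
from plant import *
import cv2,numpy as np
fs=[]
for c in ("scene","side"):
    f=grab_frame(c); fs.append(f)
    for q in ("coder","hatch","press_pad","cassette_mid","spent_mid","tape_roll","sanitiser","box_knife","small_carton","label_stack"):
        print(c,q,[(np.round(r["point"],3).tolist(),round(r["score"],2)) for r in recognise(c,q)[:3]])
    k=get_calibration(c);print(np.round(k["camera_matrix"],1).tolist(),np.round(k["pose"],3).tolist())
    cv2.imwrite(f"pics/{c}0.png",cv2.resize(f[:,:,::-1],(800,600),interpolation=cv2.INTER_CUBIC))
s=state();print(s)
E
```

```text
scene coder [([0.567, 0.197, 0.101], 0.9)]
scene hatch [([0.55, 0.187, 0.104], 0.75), ([0.568, 0.196, 0.101], 0.46)]
scene press_pad [([0.548, 0.183, 0.1], 0.82)]
scene cassette_mid [([0.502, -0.139, 0.054], 0.69)]
scene spent_mid [([0.521, -0.27, 0.047], 0.71), ([0.706, -0.339, 0.09], 0.67)]
scene tape_roll [([0.685, -0.141, 0.036], 0.56)]
scene sanitiser [([0.705, -0.343, 0.093], 0.7)]
scene box_knife [([0.34, -0.211, 0.015], 0.63)]
scene small_carton [([0.469, -0.478, 0.078], 0.85)]
scene label_stack [([0.639, 0.388, 0.027], 0.74)]
[[452.0, 0.0, 255.4], [0.0, 452.0, 195.1], [0.0, 0.0, 1.0]] [[-0.781, -0.511, 0.358, 1.006], [0.624, -0.626, 0.468, 0.593], [-0.015, 0.589, 0.808, 1.178], [0.0, 0.0, 0.0, 1.0]]
side coder [([0.547, 0.21, 0.103], 0.61)]
side hatch [([0.499, -0.139, 0.052], 0.61), ([0.54, 0.186, 0.105], 0.59)]
side press_pad [([0.541, 0.186, 0.107], 0.6)]
side cassette_mid [([0.519, -0.029, 0.054], 0.79), ([0.499, -0.139, 0.052], 0.61), ([0.628, 0.396, 0.032], 0.21)]
side spent_mid [([0.514, -0.273, 0.046], 0.85), ([0.464, -0.454, 0.076], 0.45)]
side tape_roll [([0.679, -
[... 496 characters left out ...]
066e+00,  5.27002641e-02,  1.61287230e+00, -1.01774381e-05,
        1.47600707e+00, -1.18992484e-01]), 'joint_vel': array([ 8.65748356e-06,  1.15683348e-03,  2.16124064e-03, -1.44355663e-03,
       -7.30513817e-04,  8.27737226e-04]), 'joint_efforts': array([-9.03427663e-04, -3.93693280e+01, -3.70469034e+01, -2.46976515e-04,
        5.79941589e-04,  1.40301356e-05]), 'tool_pos': array([ 0.20889991, -0.58904501,  0.25331998]), 'tool_rot': array([ 6.76351112e-06,  9.85517090e-01,  1.69576135e-01, -4.72458357e-06]), 'contact_force': array([ 0.44824327,  0.3718907 , -0.5657432 ]), 'ft_torque': array([ 0.02289835, -0.00846992,  0.02516874]), 'grasp_force': 0.0, 'gripper_width': 0.9978525262414829}
```

View pics/scene0.png

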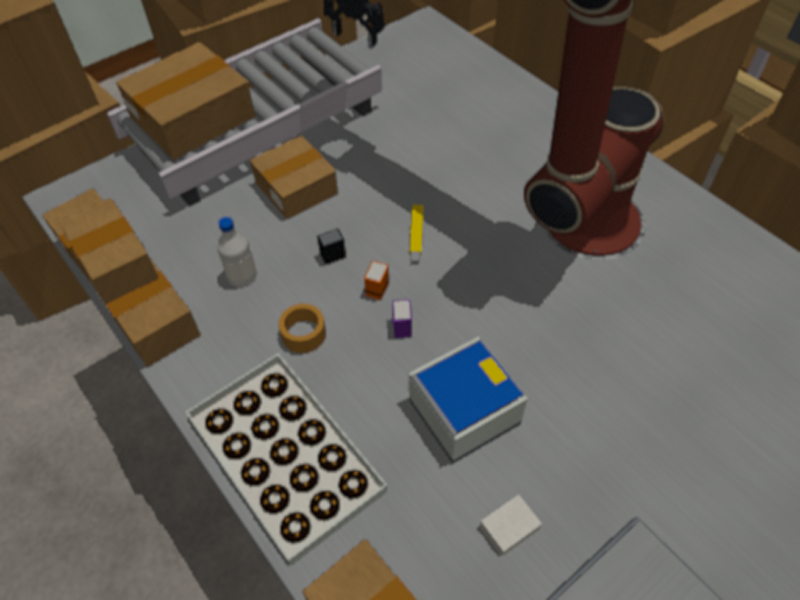

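View pics/side0.png

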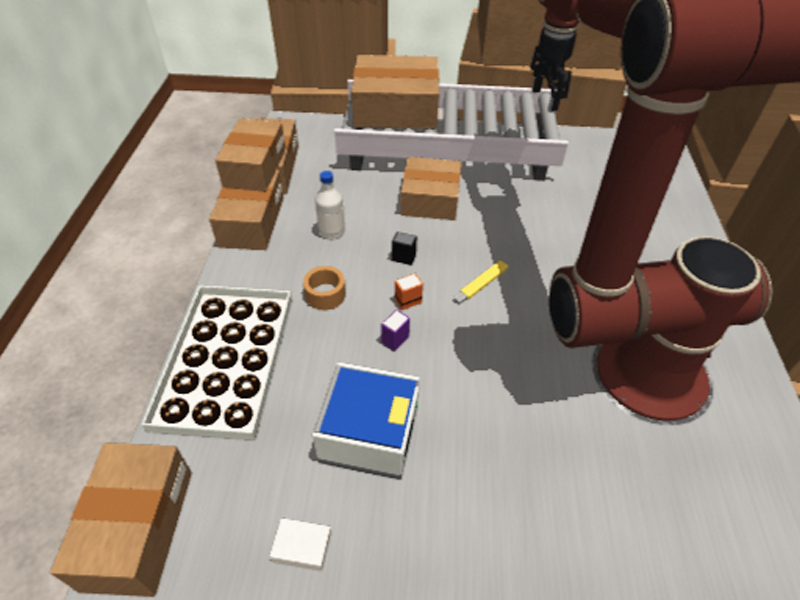

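The scene camera shows the coder at about (467,397), with its yellow pad at (493,371) facing the robot. The orange cassette is at (376,279), the purple look-alike at (402,318) and the black spent cassette at (331,246). The side camera agrees, with the orange cassette at (409,290) and the pad at (398,410).

```bash
cat > h.py <<'E'
from plant import *
import cv2,numpy as np
from scipy.spatial.transform import Rotation as Ro
def plane(c,px,z,k=None):
    k=k or get_calibration(c);K=np.array(k["camera_matrix"]);P=np.array(k["pose"])
    px=np.atleast_2d(px).astype(float)
    d=np.c_[(px[:,0]-K[0,2])/K[0,0],-(px[:,1]-K[1,2])/K[1,1],-np.ones(len(px))]@P[:3,:3].T
    return (P[:3,3]+d*((z-P[2,3])/d[:,2])[:,None])[:,:2]
def hsv(f): return cv2.cvtColor(f,cv2.COLOR_RGB2HSV)
def blob(f,lo,hi,near=None):
    m=cv2.inRange(hsv(f),lo,hi);n,l,s,c=cv2.connectedComponentsWithStats(m)
    ids=[i for i in range(1,n) if s[i,4]>15]
    i=min(ids,key=lambda i:np.hypot(*(c[i]-near))) if near is not None else max(ids,key=lambda i:s[i,4])
    return (l==i)
def rect(c,m,z,k=None):
    ys,xs=np.nonzero(m);p=plane(c,np.c_[xs,ys],z,k)
    r=cv2.minAreaRect((p*1000).astype(np.float32));return np.round(p.mean(0),4),[np.round(v,1) for v in r]
def tool():
    s=state();w,x,y,z=s["tool_rot"];R=Ro.from_quat([x,y,z,w]).as_matrix()
    return s,R
def go(p,yaw=None):
    "shift in tool units to world TCP p; yaw=world direction of tool x (rad)"
    s,R=tool();d=R.T@(np.array(p)-s["tool_pos"])*10
    y0=np.arctan2(R[1,0],R[0,0]);out=[np.round(d,3).tolist()]
    if yaw is not None: out.append(("twist total/0.1",round(-((yaw-y0+np.pi)%(2*np.pi)-np.pi)*10,3)))
    print("pos",np.round(s["tool_pos"],4),"yaw",round(y0,4),"go",out)
E
python3 - <<'E'
from h import *
for c,near in (("scene",(493/1.5625,371/1.5625)),("side",(398/1.5625,410/1.5625))):
    f=grab_frame(c)
    y=blob(f,(20,120,100),(35,255,255),near); b=blob(f,(100,150,80),(125,255,255),np.array(near)+(-15,15))
    print(c,"pad",rect(c,y,.107)); print("hatch",rect(c,b|y,.102))
    near2={"scene":(376/1.5625,275/1.5625),"side":(405/1.5625,282/1.5625)}[c]
    h=hsv(f);print(h[int(near2[1]),int(near2[0])])
    print("white top",rect(c,blob(f,(0,0,120),(179,90,255),near2),.062))
E
```

```text
scene pad (array([0.4925, 0.1875]), [array([492.4, 187.3]), array([48.3, 24.2]), np.float64(83.0)])
hatch (array([0.5446, 0.1817]), [array([541.4, 180.2]), array([128.2, 134.4]), np.float64(82.4)])
[ 23  14 167]
white top (array([ 0.4056, -0.133 ]), [array([ 405.7, -132.5]), array([16.8,  9.7]), np.float64(50.7)])
side pad (array([0.4917, 0.1895]), [array([491.6, 189.3]), array([49.1, 23.7]), np.float64(82.4)])
hatch (array([0.5432, 0.1845]), [array([541.8, 181.7]), array([130.5, 135.2]), np.float64(82.5)])
[ 20   9 245]
white top (array([ 0.6707, -0.1164]), [array([ 670.8, -116.1]), array([39.2, 17.8]), np.float64(5.0)])
```

Run:
```python
from h import *
go((.48,-.139,.30),-.131)
k=get_calibration("wrist");s,R=tool();P=np.array(k["pose"]);print(np.round(R.T@(P[:3,3]-s["tool_pos"]),3),np.round(R.T@P[:3,:3],2).tolist(),np.round(k["camera_matrix"],0).tolist())
```

```text
pos [ 0.2089 -0.589   0.2533] yaw 0.3408 go [[4.059, -3.335, -0.467], ('twist total/0.1', np.float64(4.718))]
[ 0.077  0.    -0.12 ] [[-0.0, 0.96, 0.3], [1.0, 0.0, 0.0], [0.0, 0.3, -0.96]] [[301.0, 0.0, 255.0], [0.0, 301.0, 188.0], [0.0, 0.0, 1.0]]
```

>>> apply_moves(targets=[{"translation": [0.338,-0.278,-0.039],"twist": 0,"hand": 1},{"translation": [0.338,-0.278,-0.039],"twist": 0,"hand": 1},{"translation": [0.338,-0.278,-0.039],"twist": 0,"hand": 1},{"translation": [0.338,-0.278,-0.039],"twist": 0,"hand": 1},{"translation": [0.338,-0.278,-0.039],"twist": 0,"hand": 1},{"translation": [0.338,-0.278,-0.039],"twist": 0,"hand": 1},{"translation": [0.338,-0.278,-0.039],"twist": 0,"hand": 1},{"translation": [0.338,-0.278,-0.039],"twist": 0,"hand": 1}])

```text
time: 2.0
tool_pos: [0.39, -0.2875, 0.2849]
tool_rot: [0.0, 0.986, 0.169, 0.0]
contact_force: [1.5, 0.3, -0.2]
gripper_width: 1.001
grasp_force: 0.0
```

>>> apply_moves(targets=[{"translation": [0.338,-0.278,-0.039],"twist": 0,"hand": 1},{"translation": [0.338,-0.278,-0.039],"twist": 0,"hand": 1},{"translation": [0.338,-0.278,-0.039],"twist": 0,"hand": 1},{"translation": [0.338,-0.278,-0.039],"twist": 0,"hand": 1},{"translation": [0,0,0],"twist": 1,"hand": 1},{"translation": [0,0,0],"twist": 1,"hand": 1},{"translation": [0,0,0],"twist": 1,"hand": 1},{"translation": [0,0,0],"twist": 1,"hand": 1}])

```text
time: 2.8
tool_pos: [0.4797, -0.1388, 0.3002]
tool_rot: [0.0, 1.0, -0.031, 0.0]
contact_force: [-0.2, 0.4, -0.1]
gripper_width: 0.999
grasp_force: 0.0
```

>>> apply_moves(targets=[{"translation": [0,0,0],"twist": 0.72,"hand": 1},{"translation": [0,0,0],"twist": 0,"hand": 1},{"translation": [0,0,0],"twist": 0,"hand": 1}])

```text
time: 3.1
tool_pos: [0.4796, -0.1391, 0.3002]
tool_rot: [0.0, 0.998, -0.065, 0.0]
contact_force: [-0.7, 0.0, 0.3]
gripper_width: 1.003
grasp_force: 0.0
```

Run:
```python
from h import *
k=get_calibration("wrist");f=grab_frame("wrist");cv2.imwrite("pics/w1.png",f[:,:,::-1]);np.save("w1.npy",f)
o=recognise("wrist","cassette_mid");print([(np.round(r["point"],3),r["score"]) for r in o])
go((.4915,.1885,.16),-.131)
for r in regions_of("wrist","cassette_mid")[:2]:
    ys,xs=np.nonzero(r["pixels"]);print(xs.mean(),ys.mean(),r["score"])
```

```text
[(array([ 0.498, -0.152,  0.059]), 0.92), (array([ 0.515, -0.052,  0.064]), 0.85), (array([0.518, 0.126, 0.104]), 0.57)]
pos [ 0.4797 -0.1391  0.3002] yaw -0.1302 go [[-0.308, -3.263, 1.402], ('twist total/0.1', np.float64(0.008))]
174.16686114352393 137.4031505250875 0.88
261.83667621776505 143.34240687679082 0.7
```

View pics/w1.png

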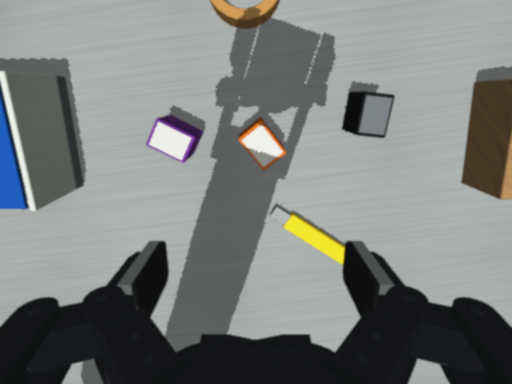

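The wrist view shows the orange cassette at (262,144), turned roughly 40°, with the purple look-alike at (175,138) and the box knife below it.

Run:
```python
from h import *
f=np.load("w1.npy");k=get_calibration("wrist");h=hsv(f)
c=np.zeros(f.shape[:2],np.uint8);c[110:175,232:292]=1
w=(h[...,1]<60)&(h[...,2]>200)&(c>0); o=(h[...,1]>120)&(h[...,0]<20)&(h[...,2]>60)&(c>0)
print(w.sum(),o.sum());print("white",rect("wrist",w,.062,k));print("all",rect("wrist",w|o,.062,k))
m=w|o;ys,xs=np.nonzero(m);print([np.round(p,4).tolist() for p in plane("wrist",cv2.boxPoints(cv2.minAreaRect(np.c_[xs,ys].astype(np.float32))),.062,k)])
cv2.imwrite("pics/c1.png",cv2.resize(f[100:185,215:310,::-1],None,fx=6,fy=6,interpolation=cv2.INTER_NEAREST))
```

```text
652 397
white (array([ 0.5011, -0.1494]), [array([ 496.5, -149. ]), array([41.5, 29.8]), np.float64(31.1)])
all (array([ 0.5021, -0.149 ]), [array([ 497.9, -148.6]), array([52.6, 37.2]), np.float64(31.2)])
[[0.5111, -0.119], [0.5299, -0.1508], [0.4854, -0.1786], [0.4651, -0.1463]]
```

View pics/c1.png

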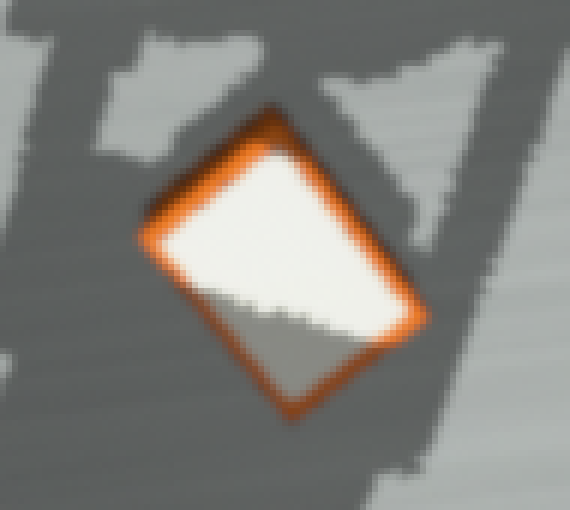

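>>> apply_moves(targets=[{"translation": [-0.038,-0.408,0.1],"twist": 0,"hand": 0},{"translation": [-0.038,-0.408,0.1],"twist": 0,"hand": 0},{"translation": [-0.038,-0.408,0.1],"twist": 0,"hand": 0},{"translation": [-0.038,-0.408,0.1],"twist": 0,"hand": 0},{"translation": [-0.038,-0.408,0.1],"twist": 0,"hand": 0},{"translation": [-0.038,-0.408,0.1],"twist": 0,"hand": 0},{"translation": [-0.038,-0.408,0.1],"twist": 0,"hand": 0},{"translation": [-0.038,-0.408,0.1],"twist": 0,"hand": 0}])

```text
time: 4.05
tool_pos: [0.4921, 0.1903, 0.2199]
tool_rot: [-0.0, 0.998, -0.065, 0.0]
contact_force: [0.6, 0.8, 0.3]
gripper_width: -0.004
grasp_force: 0.0
```

Run:
```python
from h import *
k=get_calibration("wrist");f=grab_frame("wrist");cv2.imwrite("pics/w2.png",f[:,:,::-1])
h=hsv(f);ym=cv2.inRange(h,(20,120,100),(35,255,255))>0
print(ym.sum());print("pad",rect("wrist",ym,.107,k))
b=cv2.inRange(h,(100,150,60),(125,255,255))>0;print("hatch",rect("wrist",b|ym,.102,k))
go((.4915,.1885,.16),-.131);print(state()["gripper_width"])
```

```text
1752
pad (array([0.4948, 0.1884]), [array([494.6, 188.5]), array([47.6, 24.7]), np.float64(82.5)])
hatch (array([0.5504, 0.1813]), [array([543.7, 182.1]), array([128.8, 136.3]), np.float64(82.5)])
pos [0.4908 0.1949 0.2179] yaw -0.1265 go [[0.017, 0.064, 0.578], ('twist total/0.1', np.float64(0.045))]
0.0025965527157225795
```

View pics/w2.png

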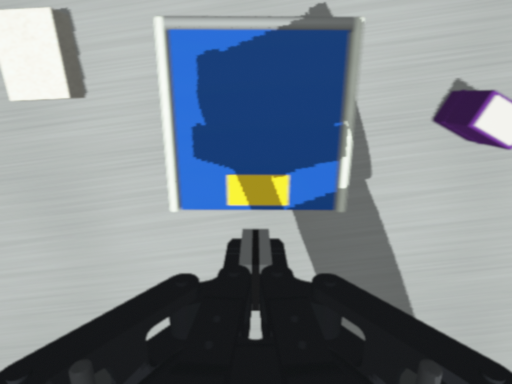

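The wrist view shows the pad at (258,190), and the blue hatch is level inside the white box.

>>> apply_moves(targets=[{"translation": [0.017,0.025,0.25],"twist": 0,"hand": 0},{"translation": [0.0,0.025,0.25],"twist": 0,"hand": 0},{"translation": [0,0,0.2],"twist": 0,"hand": 0},{"translation": [0,0,0.1],"twist": 0,"hand": 0},{"translation": [0,0,0],"twist": 0,"hand": 0},{"translation": [0,0,0],"twist": 0,"hand": 0}])

```text
time: 4.7
tool_pos: [0.4938, 0.1834, 0.141]
tool_rot: [-0.0, 0.998, -0.066, 0.001]
contact_force: [-0.6, 0.2, 0.9]
gripper_width: -0.003
grasp_force: 0.0
```

Run:
```python
from h import *
go((.493,.1885,.127),-.131);print(state()["contact_force"])
```

```text
pos [0.4938 0.1834 0.141 ] yaw -0.1312 go [[-0.015, -0.05, 0.14], ('twist total/0.1', np.float64(-0.002))]
[-0.55653726  0.23061634  0.90739775]
```

>>> apply_moves(targets=[{"translation": [-0.01,-0.05,0],"twist": 0,"hand": 0},{"translation": [0,0,0.06],"twist": 0,"hand": 0},{"translation": [0,0,0.02],"twist": 0,"hand": 0},{"translation": [0,0,0.02],"twist": 0,"hand": 0},{"translation": [0,0,0.01],"twist": 0,"hand": 0},{"translation": [0,0,0],"twist": 0,"hand": 0}])

```text
time: 5.3
tool_pos: [0.4928, 0.1884, 0.1288]
tool_rot: [0.0, 0.998, -0.066, -0.0]
contact_force: [0.1, -0.4, 0.4]
gripper_width: 0.005
grasp_force: 0.0
```

>>> apply_moves(targets=[{"translation": [0,0,0.01],"twist": 0,"hand": 0},{"translation": [0,0,0.01],"twist": 0,"hand": 0},{"translation": [0,0,0.01],"twist": 0,"hand": 0},{"translation": [0,0,0.0],"twist": 0,"hand": 0}])

```text
time: 5.7
tool_pos: [0.4928, 0.1884, 0.1259]
tool_rot: [0.0, 0.998, -0.066, -0.0]
contact_force: [-0.4, -0.2, -0.2]
gripper_width: 0.002
grasp_force: 0.0
```

>>> apply_moves(targets=[{"translation": [0,0,0.01],"twist": 0,"hand": 0},{"translation": [0,0,0.01],"twist": 0,"hand": 0},{"translation": [0,0,0.0],"twist": 0,"hand": 0}])

```text
time: 6.0
tool_pos: [0.493, 0.1885, 0.1245]
tool_rot: [-0.0, 0.998, -0.066, 0.0]
contact_force: [-1.1, -0.1, 2.9]
gripper_width: 0.001
grasp_force: 1.6
```

>>> apply_moves(targets=[{"translation": [0,0,0.01],"twist": 0,"hand": 0},{"translation": [0,0,0.01],"twist": 0,"hand": 0},{"translation": [0,0,0.01],"twist": 0,"hand": 0},{"translation": [0,0,0],"twist": 0,"hand": 0}])

```text
time: 6.4
tool_pos: [0.493, 0.1885, 0.1212]
tool_rot: [-0.0, 0.998, -0.066, 0.0]
contact_force: [-2.2, 0.3, 5.5]
gripper_width: 0.001
grasp_force: 2.2
```

>>> apply_moves(targets=[{"translation": [0,0,0.005],"twist": 0,"hand": 0},{"translation": [0,0,0.005],"twist": 0,"hand": 0}])

```text
time: 6.6
tool_pos: [0.493, 0.1885, 0.1203]
tool_rot: [-0.0, 0.998, -0.066, 0.0]
contact_force: [-1.3, 0.2, 4.4]
gripper_width: -0.001
grasp_force: 2.4
```

>>> apply_moves(targets=[{"translation": [0,0,0.005],"twist": 0,"hand": 0},{"translation": [0,0,0],"twist": 0,"hand": 0}])

```text
time: 6.8
tool_pos: [0.493, 0.1885, 0.1197]
tool_rot: [-0.0, 0.998, -0.066, 0.0]
contact_force: [-2.2, -0.5, 4.4]
gripper_width: 0.001
grasp_force: 2.4
```

>>> apply_moves(targets=[{"translation": [0,0,0.005],"twist": 0,"hand": 0},{"translation": [0,0,0],"twist": 0,"hand": 0}])

```text
time: 7.0
tool_pos: [0.493, 0.1885, 0.1191]
tool_rot: [-0.0, 0.998, -0.066, 0.0]
contact_force: [-1.6, -0.2, 5.1]
gripper_width: -0.002
grasp_force: 2.5
```

>>> apply_moves(targets=[{"translation": [0,0,0.0025],"twist": 0,"hand": 0},{"translation": [0,0,0.0025],"twist": 0,"hand": 0},{"translation": [0,0,0],"twist": 0,"hand": 0}])

```text
time: 7.3
tool_pos: [0.493, 0.1885, 0.1188]
tool_rot: [-0.0, 0.998, -0.066, 0.0]
contact_force: [-2.2, 0.7, 4.8]
gripper_width: -0.001
grasp_force: 2.7
```

>>> apply_moves(targets=[{"translation": [0,0,0.003],"twist": 0,"hand": 0},{"translation": [0,0,0.003],"twist": 0,"hand": 0},{"translation": [0,0,0],"twist": 0,"hand": 0}])

```text
time: 7.6
tool_pos: [0.4931, 0.1885, 0.1185]
tool_rot: [-0.0, 0.998, -0.066, 0.0]
contact_force: [-2.5, -0.0, 6.5]
gripper_width: 0.002
grasp_force: 3.6
```

>>> apply_moves(targets=[{"translation": [0,0,0.003],"twist": 0,"hand": 0},{"translation": [0,0,0.002],"twist": 0,"hand": 0},{"translation": [0,0,0],"twist": 0,"hand": 0}])

```text
time: 7.9
tool_pos: [0.4931, 0.1885, 0.1183]
tool_rot: [-0.0, 0.998, -0.066, 0.0]
contact_force: [-4.2, -0.6, 8.9]
gripper_width: -0.002
grasp_force: 4.4
```

>>> apply_moves(targets=[{"translation": [0,0,0.002],"twist": 0,"hand": 0},{"translation": [0,0,0],"twist": 0,"hand": 0}])

```text
time: 8.1
tool_pos: [0.4931, 0.1885, 0.1183]
tool_rot: [0.0, 0.998, -0.066, 0.0]
contact_force: [-4.3, -1.1, 8.9]
gripper_width: 0.002
grasp_force: 4.7
```

>>> apply_moves(targets=[{"translation": [-0.1,0,-0.3],"twist": 0,"hand": 0},{"translation": [-0.4,0,-0.3],"twist": 0,"hand": 0},{"translation": [-0.3,0.2,-0.3],"twist": 0,"hand": 0},{"translation": [0,0.4,-0.2],"twist": 0,"hand": 0.9},{"translation": [0,0.4,0],"twist": 0,"hand": 0.9},{"translation": [0,0.4,0],"twist": 0,"hand": 0.9}])

```text
time: 8.7
tool_pos: [0.395, 0.0591, 0.2275]
tool_rot: [0.0, 0.998, -0.065, 0.001]
contact_force: [0.2, -0.2, 0.6]
gripper_width: 0.508
grasp_force: 0.0
```

Run:
```python
from h import *
go((.4975,-.1485,.25),.545-np.pi/2); go((.4975,-.1485,.25),.545)
f=grab_frame("side");g=grab_frame("scene");cv2.imwrite("pics/s2.png",np.hstack([f[170:330,150:400],g[170:330,200:450]])[:,:,::-1])
```

```text
pos [0.395  0.0591 0.2275] yaw -0.1296 go [[1.285, 1.926, -0.221], ('twist total/0.1', np.float64(8.962))]
pos [0.395  0.0591 0.2275] yaw -0.1296 go [[1.285, 1.926, -0.221], ('twist total/0.1', np.float64(-6.746))]
```

View pics/s2.png

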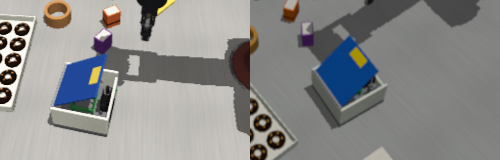

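The hatch is springing open: in the side crop it is rising at (80,75).

>>> apply_moves(targets=[{"translation": [0.257,0.385,-0.044],"twist": 0,"hand": 1},{"translation": [0.257,0.385,-0.044],"twist": 0,"hand": 1},{"translation": [0.257,0.385,-0.044],"twist": 0,"hand": 1},{"translation": [0.257,0.385,-0.044],"twist": 0,"hand": 1},{"translation": [0.257,0.385,-0.044],"twist": -0.75,"hand": 1},{"translation": [0,0,0],"twist": -1,"hand": 1},{"translation": [0,0,0],"twist": -1,"hand": 1},{"translation": [0,0,0],"twist": -1,"hand": 1}])

```text
time: 9.6
tool_pos: [0.4977, -0.1475, 0.2477]
tool_rot: [-0.001, 0.992, 0.123, -0.001]
contact_force: [-0.3, 0.5, -0.3]
gripper_width: 0.999
grasp_force: 0.0
```

>>> apply_moves(targets=[{"translation": [0,0,0],"twist": -1,"hand": 1},{"translation": [0,0,0],"twist": -1,"hand": 1},{"translation": [0,0,0],"twist": -1,"hand": 1},{"translation": [0,0,0.2],"twist": 0,"hand": 1},{"translation": [0,0,0.2],"twist": 0,"hand": 1},{"translation": [0,0,0],"twist": 0,"hand": 1},{"translation": [0,0,0],"twist": 0,"hand": 1}])

```text
time: 10.3
tool_pos: [0.4973, -0.1471, 0.2084]
tool_rot: [-0.001, 0.963, 0.269, -0.001]
contact_force: [-0.0, 0.8, 0.7]
gripper_width: 1.003
grasp_force: 0.0
```

Run:
```python
from h import *
k=get_calibration("wrist");f=grab_frame("wrist");cv2.imwrite("pics/w3.png",f[:,:,::-1]);np.save("w3.npy",f)
r=[r for r in regions_of("wrist","cassette_mid")]
for q in r[:3]:
    m=q["pixels"];h=hsv(f)[m];print(q["score"],m.sum(),np.median(h,0),rect("wrist",m,.062,k))
h=hsv(f);m=(h[...,1]>120)&(h[...,0]<18)&(h[...,2]>60);print("orange",m.sum(),rect("wrist",m,.062,k))
go((.4975,-.1485,.05),.545)
```

```text
0.95 3333 [ 38.   5. 241.] (array([ 0.521 , -0.0448]), [array([520.7, -45. ]), array([51.3, 47.3]), np.float64(55.1)])
0.81 2357 [ 30.  14. 149.] (array([ 0.5017, -0.1462]), [array([ 501.5, -146.7]), array([58.3, 35.3]), np.float64(30.4)])
orange 5146 (array([ 0.5975, -0.203 ]), [array([ 508.8, -276.8]), array([428. , 209.9]), np.float64(57.3)])
pos [ 0.4981 -0.1476  0.2102] yaw 0.5441 go [[-0.011, 0.003, 1.602], ('twist total/0.1', np.float64(-0.009))]
```

View pics/w3.png

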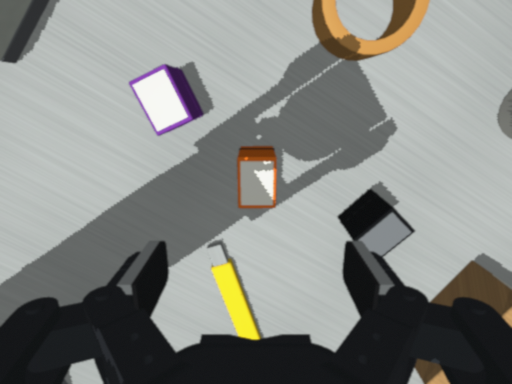

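The orange cassette is at (257,180), aligned with the fingers. Its top face spans about rows 160–207 and its far side rows 147–160.

Run:
```python
from h import *
f=np.load("w3.npy");k=get_calibration("wrist")
print(f[140:215:2,257].tolist());print(f[185,232:282:2].tolist())
s,R=tool()
for p in ((238,160),(276,160),(238,207),(276,207),(257,147)):
    w=plane("wrist",p,.062,k)[0];print(p,np.round(w,4),np.round(R.T@(np.r_[w,.062]-s["tool_pos"]),4))
```

```text
[[104, 107, 106], [102, 106, 104], [102, 103, 100], [107, 68, 47], [73, 37, 15], [102, 50, 13], [109, 53, 13], [109, 54, 13], [118, 58, 14], [146, 73, 19], [147, 88, 53], [148, 143, 134], [148, 149, 143], [148, 150, 144], [148, 149, 143], [169, 171, 163], [240, 241, 236], [231, 232, 225], [218, 219, 210], [152, 154, 148], [148, 149, 143], [148, 149, 143], [148, 150, 144], [148, 150, 143], [148, 150, 143], [148, 149, 143], [148, 149, 143], [148, 150, 143], [148, 150, 142], [148, 150, 142], [148, 149, 142], [148, 150, 142], [147, 139, 129], [145, 77, 35], [117, 90, 76], [103, 105, 103], [102, 106, 104], [102, 105, 105]]
[[103, 106, 104], [102, 106, 105], [105, 103, 100], [136, 77, 45], [147, 113, 98], [148, 149, 143], [148, 149, 143], [148, 149, 144], [148, 149, 143], [148, 150, 143], [148, 150, 144], [148, 150, 143], [148, 149, 143], [148, 150, 144], [149, 150, 144], [174, 176, 168], [227, 229, 222], [246, 247, 242], [246, 247, 243], [246, 247, 242], [246, 234, 219], [238, 140, 71], [147, 103, 81], [105, 108, 107], [104, 108, 106]]
(238, 160) [ 0.5073 -0.1243] [ 0.0198 -0.0154  0.1482]
(276, 160) [ 0.5251 -0.1538] [0.0198 0.0191 0.1483]
(238, 207) [ 0.468  -0.1472] [-0.0257 -0.0161  0.1482]
(276, 207) [ 0.4867 -0.1781] [-0.0258  0.02    0.1482]
(257, 147) [ 0.5263 -0.1329] [0.0316 0.0019 0.1483]
```

>>> apply_moves(targets=[{"translation": [-0.015,0.02,0.4],"twist": 0,"hand": 1},{"translation": [0,0,0.4],"twist": 0,"hand": 1},{"translation": [0,0,0.4],"twist": 0,"hand": 1},{"translation": [0,0,0.25],"twist": 0,"hand": 1},{"translation": [0,0,0.15],"twist": 0,"hand": 1},{"translation": [0,0,0],"twist": 0,"hand": 1}])

```text
time: 11.0
tool_pos: [0.4965, -0.1497, 0.048]
tool_rot: [-0.001, 0.963, 0.269, -0.001]
contact_force: [0.2, 0.2, -0.4]
gripper_width: 0.993
grasp_force: 0.0
```

>>> apply_moves(targets=[{"translation": [0,0,0],"twist": 0,"hand": 0},{"translation": [0,0,0],"twist": 0,"hand": 0},{"translation": [0,0,0],"twist": 0,"hand": 0},{"translation": [0,0,0],"twist": 0,"hand": 0},{"translation": [0,0,0],"twist": 0,"hand": 0},{"translation": [0,0,0],"twist": 0,"hand": 0}])

```text
time: 11.6
tool_pos: [0.4985, -0.1505, 0.0511]
tool_rot: [0.001, 0.963, 0.269, 0.001]
contact_force: [-0.4, 0.7, 5.4]
gripper_width: 0.412
grasp_force: 61.4
```

>>> apply_moves(targets=[{"translation": [0,0,0],"twist": 0,"hand": 0},{"translation": [0,0,-0.05],"twist": 0,"hand": 0},{"translation": [0,0,-0.2],"twist": 0,"hand": 0},{"translation": [0,0,-0.4],"twist": 0,"hand": 0},{"translation": [0,0,-0.4],"twist": 0,"hand": 0},{"translation": [0,0,-0.4],"twist": 0,"hand": 0},{"translation": [0,0,0],"twist": 0,"hand": 0},{"translation": [0,0,0],"twist": 0,"hand": 0}])

```text
time: 12.4
tool_pos: [0.4974, -0.1502, 0.1951]
tool_rot: [0.001, 0.963, 0.269, 0.001]
contact_force: [-1.1, -0.2, -2.8]
gripper_width: 0.412
grasp_force: 60.7
```

Run:
```python
from h import *
k=get_calibration("wrist");f=grab_frame("wrist");cv2.imwrite("pics/w4.png",f[:,:,::-1])
p=np.array([.493,.1885]);u=np.array([np.cos(-.131),np.sin(-.131)]);b=p+.060*u;print(b,state()["contact_force"])
go((b[0]-.03*u[0],b[1]-.03*u[1],.2),-.131)
```

```text
[0.55248591 0.18066246] [ 0.39750634 -0.11179125 -1.90270876]
pos [ 0.4965 -0.1497  0.1931] yaw 0.5438 go [[1.954, -2.725, -0.066], ('twist total/0.1', np.float64(6.748))]
```

View pics/w4.png

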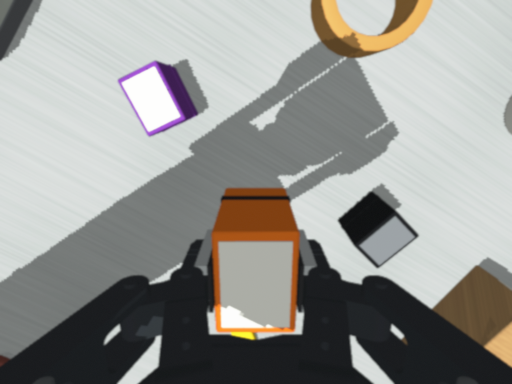

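The cassette is gripped squarely, with its top face spanning (213–298, 238–331).

Run:
```python
from h import *
k=get_calibration("wrist");s,R=tool()
for zt in (.010,.014):
  for p in ((215,238),(297,238),(215,331),(297,331)):
    z=s["tool_pos"][2]+zt;w=plane("wrist",p,z,k)[0];print(zt,p,np.round(R.T@(np.r_[w,z]-s["tool_pos"]),4))
```

```text
0.01 (215, 238) [ 0.0213 -0.0159 -0.01  ]
0.01 (297, 238) [ 0.0214  0.0171 -0.01  ]
0.01 (215, 331) [-0.0247 -0.0177 -0.0099]
0.01 (297, 331) [-0.0246  0.019  -0.01  ]
0.014 (215, 238) [ 0.0234 -0.0153 -0.014 ]
0.014 (297, 238) [ 0.0234  0.0165 -0.0141]
0.014 (215, 331) [-0.021 -0.017 -0.014]
0.014 (297, 331) [-0.0209  0.0183 -0.014 ]
```

>>> apply_moves(targets=[{"translation": [0.244,-0.341,-0.008],"twist": 0,"hand": 0},{"translation": [0.244,-0.341,-0.008],"twist": 0,"hand": 0},{"translation": [0.244,-0.341,-0.008],"twist": 0,"hand": 0},{"translation": [0.244,-0.341,-0.008],"twist": 0,"hand": 0},{"translation": [0.244,-0.341,-0.008],"twist": 0,"hand": 0},{"translation": [0.244,-0.341,-0.008],"twist": 0,"hand": 0},{"translation": [0.244,-0.341,-0.008],"twist": 0,"hand": 0},{"translation": [0.244,-0.341,-0.008],"twist": 0,"hand": 0}])

```text
time: 13.25
tool_pos: [0.5214, 0.1858, 0.1974]
tool_rot: [-0.0, 0.963, 0.269, -0.003]
contact_force: [-0.3, -0.4, -2.1]
gripper_width: 0.412
grasp_force: 60.9
```

>>> apply_moves(targets=[{"translation": [0,0,0],"twist": 0.9,"hand": 0},{"translation": [0,0,0],"twist": 0.97,"hand": 0},{"translation": [0,0,0],"twist": 0.97,"hand": 0},{"translation": [0,0,0],"twist": 0.97,"hand": 0},{"translation": [0,0,0],"twist": 0.97,"hand": 0},{"translation": [0,0,0],"twist": 0.97,"hand": 0},{"translation": [0,0,0],"twist": 1,"hand": 0},{"translation": [0,0,0],"twist": 0,"hand": 0}])

```text
time: 14.05
tool_pos: [0.5216, 0.184, 0.1976]
tool_rot: [0.001, 0.998, -0.065, -0.003]
contact_force: [0.3, -0.2, -2.3]
gripper_width: 0.411
grasp_force: 60.9
```

Run:
```python
from h import *
import time
fs=[grab_frame(c) for c in ("scene","side","wrist")]
k=get_calibration("wrist");go((.5525,.1807,.2),-.131)
np.save("f5.npy",np.array(fs))
print([(np.round(r["point"],3),r["score"]) for c in ("scene","side","wrist") for r in recognise(c,"bay")[:2]])
c=[cv2.resize(fs[i][y:y+110,x:x+146],(395,297),interpolation=cv2.INTER_CUBIC) for i,y,x in ((0,180,235),(1,200,180))]
cv2.imwrite("pics/m5.png",np.vstack([np.hstack(c),cv2.resize(fs[2][120:330,100:400],(790,300))])[:,:,::-1])
```

```text
pos [0.5223 0.1842 0.199 ] yaw -0.1295 go [[0.304, -0.004, -0.011], ('twist total/0.1', np.float64(0.015))]
[(array([0.554, 0.194, 0.057]), 0.72), (array([0.636, 0.173, 0.2  ]), 0.61), (array([0.579, 0.186, 0.068]), 0.9), (array([0.597, 0.17 , 0.091]), 0.96)]
```

View pics/m5.png

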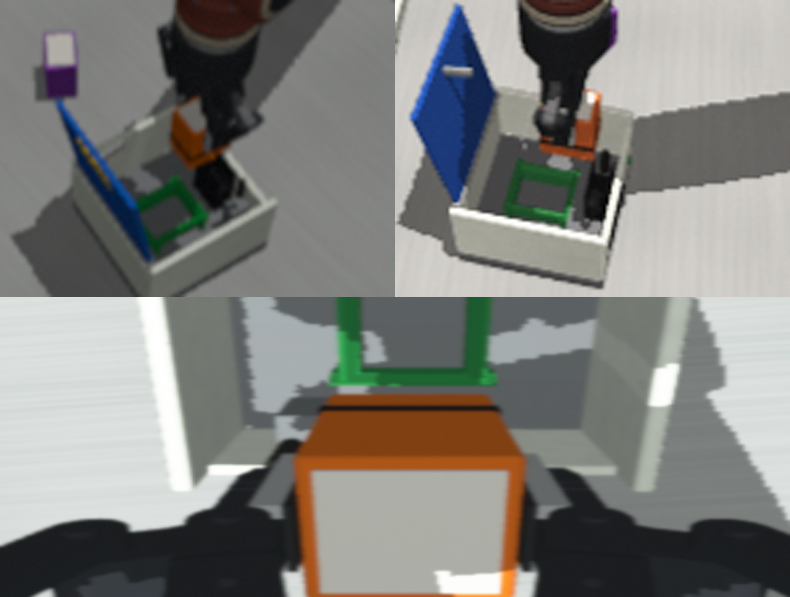

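The hatch stands open. The green bay is visible in the wrist view in front of the held cassette, with its front rim at crop (413,378), and it is clear of obstacles.

Run:
```python
from h import *
f=np.load("f5.npy")[2];k=get_calibration("wrist");s,R=tool()
h=hsv(f);g=cv2.inRange(h,(45,120,40),(85,255,255))>0
ys,xs=np.nonzero(g);print(xs.min(),xs.max(),ys.min(),ys.max())
def T(p,z):
    w=plane("wrist",p,z,k)[0];return np.round(w,4).tolist(),np.round(R.T@(np.r_[w,z]-s["tool_pos"]),4)[:2].tolist()
for r in range(ys.min(),ys.max()+1,6):
    x=np.nonzero(g[r])[0]; runs=np.split(x,np.nonzero(np.diff(x)>1)[0]+1)
    print(r,[(a[0],a[-1]) for a in runs if len(a)>1])
for r in (ys.min(),ys.max()): 
    x=np.nonzero(g[r])[0];print(r,T((x.mean(),r),.044))
for c in (257,):
    y=np.nonzero(g[:,c])[0];print(y)
cv2.imwrite("pics/b6.png",cv2.resize(f[60:200,190:330,::-1],None,fx=4,fy=4))
```

```text
223 290 110 181
110 [(np.int64(224), np.int64(289))]
116 [(np.int64(225), np.int64(289))]
122 [(np.int64(228), np.int64(235)), (np.int64(278), np.int64(285))]
128 [(np.int64(228), np.int64(235)), (np.int64(278), np.int64(285))]
134 [(np.int64(228), np.int64(235)), (np.int64(278), np.int64(285))]
140 [(np.int64(229), np.int64(236)), (np.int64(277), np.int64(285))]
146 [(np.int64(229), np.int64(235)), (np.int64(277), np.int64(284))]
152 [(np.int64(229), np.int64(236)), (np.int64(277), np.int64(284))]
158 [(np.int64(229), np.int64(236)), (np.int64(277), np.int64(283))]
164 [(np.int64(229), np.int64(236)), (np.int64(277), np.int64(283))]
170 [(np.int64(228), np.int64(285))]
176 [(np.int64(226), np.int64(287))]
110 ([0.5854, 0.1753], [0.0633, 0.0008])
181 ([0.5204, 0.1842], [-0.0024, 0.0004])
[110 111 112 113 114 115 116 170 171 172 173 174 175 176 177 178 179 180
 181]
```

View pics/b6.png

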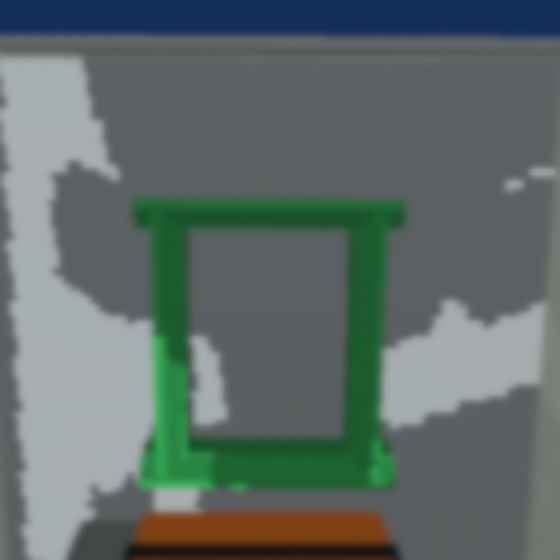

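The bay rim is clear at (268,340) in this crop, and it gives the same bay centre as the earlier estimate to about 1 mm.

>>> apply_moves(targets=[{"translation": [0.15,0,0],"twist": 0,"hand": 0},{"translation": [0.15,0,0.1],"twist": 0,"hand": 0},{"translation": [0,0,0.3],"twist": 0,"hand": 0},{"translation": [0,0,0.3],"twist": 0,"hand": 0},{"translation": [0,0,0.2],"twist": 0,"hand": 0},{"translation": [0,0,0.08],"twist": 0,"hand": 0},{"translation": [0,0,0],"twist": 0,"hand": 0},{"translation": [0,0,0],"twist": 0,"hand": 0}])

```text
time: 15.15
tool_pos: [0.5537, 0.1807, 0.104]
tool_rot: [-0.0, 0.998, -0.065, 0.001]
contact_force: [0.1, -0.5, -2.0]
gripper_width: 0.415
grasp_force: 60.9
```

Run:
```python
from h import *
go((.5527,.180,.1),-.131);print(state()["contact_force"])
```

```text
pos [0.5537 0.1807 0.104 ] yaw -0.131 go [[-0.009, 0.008, 0.04], ('twist total/0.1', np.float64(0.0))]
[ 0.07790557 -0.50405629 -2.01108461]
```

>>> apply_moves(targets=[{"translation": [-0.01,0.003,0.04],"twist": 0,"hand": 0},{"translation": [0,0,0.03],"twist": 0,"hand": 0},{"translation": [0,0,0.03],"twist": 0,"hand": 0},{"translation": [0,0,0.03],"twist": 0,"hand": 0},{"translation": [0,0,0],"twist": 0,"hand": 0}])

```text
time: 15.65
tool_pos: [0.5515, 0.1802, 0.0891]
tool_rot: [0.0, 0.998, -0.066, -0.0]
contact_force: [-0.1, -0.1, -1.8]
gripper_width: 0.411
grasp_force: 61.0
```

>>> apply_moves(targets=[{"translation": [0,0,0.02],"twist": 0,"hand": 0},{"translation": [0,0,0.02],"twist": 0,"hand": 0},{"translation": [0,0,0.02],"twist": 0,"hand": 0},{"translation": [0,0,0],"twist": 0,"hand": 0}])

```text
time: 16.05
tool_pos: [0.5516, 0.1802, 0.0832]
tool_rot: [0.0, 0.998, -0.066, -0.0]
contact_force: [-0.1, 0.5, -2.3]
gripper_width: 0.412
grasp_force: 60.9
```

>>> apply_moves(targets=[{"translation": [0,0,0.02],"twist": 0,"hand": 0},{"translation": [0,0,0.02],"twist": 0,"hand": 0},{"translation": [0,0,0.02],"twist": 0,"hand": 0},{"translation": [0,0,0.02],"twist": 0,"hand": 0},{"translation": [0,0,0.01],"twist": 0,"hand": 0},{"translation": [0,0,0],"twist": 0,"hand": 0}])

```text
time: 16.65
tool_pos: [0.5517, 0.1802, 0.0744]
tool_rot: [0.0, 0.998, -0.066, -0.0]
contact_force: [0.1, -1.7, -1.9]
gripper_width: 0.414
grasp_force: 60.9
```

>>> apply_moves(targets=[{"translation": [0,0,0.01],"twist": 0,"hand": 0},{"translation": [0,0,0.01],"twist": 0,"hand": 0},{"translation": [0,0,0],"twist": 0,"hand": 0}])

```text
time: 16.95
tool_pos: [0.5519, 0.1802, 0.0726]
tool_rot: [0.0, 0.998, -0.066, 0.0]
contact_force: [-0.5, -2.7, -1.3]
gripper_width: 0.413
grasp_force: 61.0
```

>>> apply_moves(targets=[{"translation": [0,0,0.01],"twist": 0,"hand": 0},{"translation": [0,0,0.01],"twist": 0,"hand": 0},{"translation": [0,0,0],"twist": 0,"hand": 0}])

```text
time: 17.25
tool_pos: [0.552, 0.1802, 0.0711]
tool_rot: [0.0, 0.998, -0.066, 0.0]
contact_force: [-2.0, -2.8, 3.1]
gripper_width: 0.413
grasp_force: 61.5
```

>>> apply_moves(targets=[{"translation": [0,0,0],"twist": 0,"hand": 0.45},{"translation": [0,0,0],"twist": 0,"hand": 0.5},{"translation": [0,0,0],"twist": 0,"hand": 0.6},{"translation": [0,0,0],"twist": 0,"hand": 0.7},{"translation": [0,0,0],"twist": 0,"hand": 0.8},{"translation": [0,0,0],"twist": 0,"hand": 0.8},{"translation": [0,0,0],"twist": 0,"hand": 0.8}])

```text
time: 17.95
tool_pos: [0.5519, 0.1803, 0.0707]
tool_rot: [-0.0, 0.998, -0.066, 0.0]
contact_force: [0.1, 0.4, -1.2]
gripper_width: 0.802
grasp_force: 0.0
```

>>> apply_moves(targets=[{"translation": [0,0,-0.03],"twist": 0,"hand": 0.8},{"translation": [0,0,-0.1],"twist": 0,"hand": 0.8},{"translation": [0,0,-0.2],"twist": 0,"hand": 0.8},{"translation": [0,0,-0.4],"twist": 0,"hand": 0.8},{"translation": [-0.2,0,-0.4],"twist": 0,"hand": 0.8},{"translation": [-0.4,0,0],"twist": 0,"hand": 0},{"translation": [0,0,0],"twist": 0,"hand": 0},{"translation": [0,0,0],"twist": 0,"hand": 0}])

```text
time: 18.75
tool_pos: [0.4921, 0.1883, 0.1844]
tool_rot: [-0.0, 0.998, -0.065, 0.001]
contact_force: [0.4, -0.8, -0.5]
gripper_width: 0.295
grasp_force: 0.0
```

Run:
```python
from h import *
k=get_calibration("wrist");f=grab_frame("wrist");cv2.imwrite("pics/w7.png",f[:,:,::-1])
u=np.array([np.cos(-.131),np.sin(-.131)]);v=np.array([-u[1],u[0]]);H=np.array([.552,.1802])+.065*u;print("hinge",H)
go((*(H+.07*u-.17*v),.27)); go((*(H+.07*u),.27))
s=state();print(s["joint_pos"].round(2))
```

```text
hinge [0.61644306 0.17170933]
pos [0.4926 0.1882 0.1841] yaw -0.131 go [[1.95, 1.701, -0.857]]
pos [0.4926 0.1882 0.1841] yaw -0.131 go [[1.95, 0.001, -0.857]]
[ 0.22 -0.13  1.91 -0.    1.36  1.93]
```

View pics/w7.png

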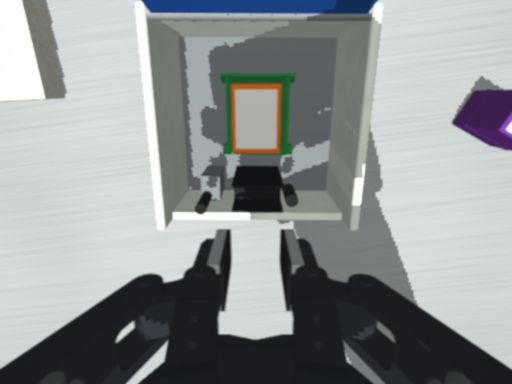

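The cassette sits inside the green frame, top face at (256,118), with an even margin all round. Next I'll work out the arc for pushing the hatch over from behind.

Run:
```python
from h import *
th=np.r_[1.75,np.arange(1.7,.11,-.1),.12]
r=np.interp(-th,[-1.75,-.3],[.118,.134]);t=.004
X=-r*np.cos(th)+t*np.sin(th)+.011;Z=.099+r*np.sin(th)+t*np.cos(th)+.022
print("start",X[0],Z[0])
for a,b,c,x,z in zip(th[1:],np.diff(X)*10,-np.diff(Z)*10,X[1:],Z[1:]):print(round(a,2),round(b,3),round(c,3),round(x,4),round(z,4))
```

```text
start 0.03596897835413582 0.23639735750852658
1.7 -0.057 -0.017 0.0302 0.238
1.6 -0.117 -0.024 0.0185 0.2405
1.5 -0.12 -0.013 0.0064 0.2417
1.4 -0.122 -0.0 -0.0058 0.2418
1.3 -0.123 0.012 -0.018 0.2406
1.2 -0.122 0.025 -0.0302 0.2381
1.1 -0.12 0.037 -0.0422 0.2344
1.0 -0.116 0.05 -0.0539 0.2294
0.9 -0.112 0.062 -0.065 0.2233
0.8 -0.106 0.073 -0.0756 0.216
0.7 -0.099 0.084 -0.0855 0.2075
0.6 -0.091 0.094 -0.0946 0.1981
0.5 -0.081 0.104 -0.1027 0.1877
0.4 -0.071 0.113 -0.1098 0.1764
0.3 -0.06 0.12 -0.1158 0.1644
0.2 -0.037 0.129 -0.1195 0.1515
0.12 -0.02 0.105 -0.1216 0.141
```

>>> apply_moves(targets=[{"translation": [0,0,-0.4],"twist": 0,"hand": 0},{"translation": [0,0,-0.4],"twist": 0,"hand": 0},{"translation": [0,0,-0.4],"twist": 0,"hand": 0},{"translation": [0.4,0,0],"twist": 0,"hand": 0},{"translation": [0.4,0,0],"twist": 0,"hand": 0},{"translation": [0.4,0,0],"twist": 0,"hand": 0},{"translation": [0.4,0,0],"twist": 0,"hand": 0},{"translation": [0.4,0,0],"twist": 0,"hand": 0}])

```text
time: 19.6
tool_pos: [0.6932, 0.1612, 0.3026]
tool_rot: [0.0, 0.998, -0.066, -0.0]
contact_force: [0.2, 0.6, 0.5]
gripper_width: -0.0
grasp_force: 0.0
```

Run:
```python
from h import *
u=np.array([np.cos(-.131),np.sin(-.131)]);H=np.array([.6164,.1717])
go((*(H+.065*u),.237),-.131);print(state()["contact_force"])
```

```text
pos [0.6932 0.1612 0.3026] yaw -0.1319 go [[-0.125, -0.004, 0.657], ('twist total/0.1', np.float64(-0.009))]
[0.20644263 0.5667426  0.45143063]
```

>>> apply_moves(targets=[{"translation": [0,0,0.3],"twist": 0,"hand": 0},{"translation": [0,0,0.3],"twist": 0,"hand": 0},{"translation": [-0.1,0,0.06],"twist": 0,"hand": 0},{"translation": [-0.1,0,0],"twist": 0,"hand": 0},{"translation": [-0.06,0,0],"twist": 0,"hand": 0},{"translation": [-0.06,0,0],"twist": 0,"hand": 0},{"translation": [-0.06,0,0],"twist": 0,"hand": 0},{"translation": [-0.03,0,0],"twist": 0,"hand": 0}])

```text
time: 20.4
tool_pos: [0.6501, 0.1675, 0.2392]
tool_rot: [-0.0, 0.998, -0.065, 0.001]
contact_force: [0.8, 0.4, -0.1]
gripper_width: 0.002
grasp_force: 0.3
```

>>> apply_moves(targets=[{"translation": [-0.04,0,-0.01],"twist": 0,"hand": 0},{"translation": [-0.04,0,-0.01],"twist": 0,"hand": 0},{"translation": [-0.04,0,-0.01],"twist": 0,"hand": 0},{"translation": [-0.06,0,-0.01],"twist": 0,"hand": 0},{"translation": [-0.06,0,0],"twist": 0,"hand": 0}])

```text
time: 20.9
tool_pos: [0.6259, 0.1705, 0.2418]
tool_rot: [0.0, 0.998, -0.066, 0.0]
contact_force: [0.5, -0.4, 0.3]
gripper_width: -0.001
grasp_force: 0.4
```

Run:
```python
from h import *
s=state();u=np.array([np.cos(-.131),np.sin(-.131)]);H=np.array([.6164,.1717]);print((s["tool_pos"][:2]-H)@u,s["tool_pos"][2],s["contact_force"])
f=grab_frame("side");print([np.round(r["point"],3) for r in recognise("side","hatch")[:2]])
```

```text
0.009528222165728791 0.24184708974718577 [ 0.540347   -0.42819753  0.26468318]
[array([0.611, 0.182, 0.196])]
```

>>> apply_moves(targets=[{"translation": [-0.06,0,0],"twist": 0,"hand": 0},{"translation": [-0.06,0,0],"twist": 0,"hand": 0},{"translation": [-0.06,0,0.003],"twist": 0,"hand": 0},{"translation": [-0.061,0,0.006],"twist": 0,"hand": 0},{"translation": [-0.061,0,0.01],"twist": 0,"hand": 0},{"translation": [-0.061,0,0.012],"twist": 0,"hand": 0},{"translation": [-0.06,0,0.017],"twist": 0,"hand": 0},{"translation": [-0.06,0,0.019],"twist": 0,"hand": 0}])

```text
time: 21.8
tool_pos: [0.5778, 0.1769, 0.2349]
tool_rot: [-0.0, 0.998, -0.066, 0.0]
contact_force: [0.2, -0.4, -0.8]
gripper_width: 0.001
grasp_force: 0.3
```

>>> apply_moves(targets=[{"translation": [-0.058,0,0.023],"twist": 0,"hand": 0},{"translation": [-0.058,0,0.026],"twist": 0,"hand": 0},{"translation": [-0.056,0,0.03],"twist": 0,"hand": 0},{"translation": [-0.056,0,0.031],"twist": 0,"hand": 0}])

```text
time: 22.2
tool_pos: [0.5553, 0.1799, 0.2238]
tool_rot: [-0.0, 0.998, -0.066, -0.0]
contact_force: [0.7, -0.5, 0.6]
gripper_width: -0.002
grasp_force: 0.3
```

Run:
```python
from h import *
s=state();u=np.array([np.cos(-.131),np.sin(-.131)]);H=np.array([.6164,.1717]);print((s["tool_pos"][:2]-H)@u,s["tool_pos"][2],s["contact_force"],s["grasp_force"])
```

```text
-0.061676172905091 0.22375157772305465 [ 0.68250888 -0.52327108  0.58801497] 0.30881218146532774
```

>>> apply_moves(targets=[{"translation": [-0.06,0,0.033],"twist": 0,"hand": 0},{"translation": [-0.06,0,0.036],"twist": 0,"hand": 0},{"translation": [-0.055,0,0.04],"twist": 0,"hand": 0},{"translation": [-0.055,0,0.042],"twist": 0,"hand": 0},{"translation": [-0.05,0,0.046],"twist": 0,"hand": 0},{"translation": [-0.046,0,0.048],"twist": 0,"hand": 0},{"translation": [-0.042,0,0.051],"twist": 0,"hand": 0},{"translation": [-0.04,0,0.052],"twist": 0,"hand": 0}])

```text
time: 23.0
tool_pos: [0.515, 0.1852, 0.1888]
tool_rot: [-0.0, 0.998, -0.066, 0.0]
contact_force: [0.8, 0.0, 0.4]
gripper_width: -0.001
grasp_force: 0.3
```

>>> apply_moves(targets=[{"translation": [-0.037,0,0.056],"twist": 0,"hand": 0},{"translation": [-0.035,0,0.056],"twist": 0,"hand": 0},{"translation": [-0.03,0,0.06],"twist": 0,"hand": 0},{"translation": [-0.03,0,0.06],"twist": 0,"hand": 0}])

```text
time: 23.4
tool_pos: [0.502, 0.1869, 0.1655]
tool_rot: [-0.0, 0.998, -0.066, -0.0]
contact_force: [0.2, -0.4, 1.3]
gripper_width: 0.003
grasp_force: 0.3
```

Run:
```python
from h import *
s=state();u=np.array([np.cos(-.131),np.sin(-.131)]);H=np.array([.6164,.1717]);print((s["tool_pos"][:2]-H)@u,s["tool_pos"][2],s["contact_force"],s["grasp_force"])
```

```text
-0.1154317519081215 0.1654956411282126 [ 0.15964335 -0.3537816   1.34457948] 0.3109639836475253
```

>>> apply_moves(targets=[{"translation": [-0.025,0,0.06],"twist": 0,"hand": 0},{"translation": [-0.025,0,0.06],"twist": 0,"hand": 0},{"translation": [-0.02,0,0.05],"twist": 0,"hand": 0},{"translation": [-0.015,0,0.04],"twist": 0,"hand": 0},{"translation": [0,0,0.03],"twist": 0,"hand": 0},{"translation": [0,0,0.02],"twist": 0,"hand": 0},{"translation": [0,0,0],"twist": 0,"hand": 0}])

```text
time: 24.1
tool_pos: [0.4936, 0.1879, 0.1397]
tool_rot: [0.0, 0.998, -0.066, -0.0]
contact_force: [0.3, 0.5, 0.4]
gripper_width: 0.004
grasp_force: 0.2
```

>>> apply_moves(targets=[{"translation": [0,0,0.02],"twist": 0,"hand": 0},{"translation": [0,0,0.02],"twist": 0,"hand": 0},{"translation": [0,0,0.02],"twist": 0,"hand": 0},{"translation": [0,0,0],"twist": 0,"hand": 0}])

```text
time: 24.5
tool_pos: [0.4938, 0.188, 0.1338]
tool_rot: [-0.0, 0.998, -0.066, -0.0]
contact_force: [-0.8, 0.5, 1.9]
gripper_width: 0.002
grasp_force: 0.6
```

>>> apply_moves(targets=[{"translation": [0,0,0.01],"twist": 0,"hand": 0},{"translation": [0,0,0.01],"twist": 0,"hand": 0},{"translation": [0,0,0],"twist": 0,"hand": 0}])

```text
time: 24.8
tool_pos: [0.4937, 0.188, 0.132]
tool_rot: [-0.0, 0.998, -0.066, -0.0]
contact_force: [-0.8, 0.1, 1.5]
gripper_width: 0.001
grasp_force: 0.8
```

>>> apply_moves(targets=[{"translation": [0,0,0.01],"twist": 0,"hand": 0},{"translation": [0,0,0.01],"twist": 0,"hand": 0},{"translation": [0,0,0.01],"twist": 0,"hand": 0},{"translation": [0,0,0.01],"twist": 0,"hand": 0},{"translation": [0,0,0],"twist": 0,"hand": 0}])

```text
time: 25.3
tool_pos: [0.4937, 0.188, 0.1279]
tool_rot: [-0.0, 0.998, -0.066, -0.0]
contact_force: [-2.1, 1.0, 3.0]
gripper_width: -0.001
grasp_force: 1.2
```

>>> apply_moves(targets=[{"translation": [0,0,0.01],"twist": 0,"hand": 0},{"translation": [0,0,0.01],"twist": 0,"hand": 0},{"translation": [0,0,0.01],"twist": 0,"hand": 0},{"translation": [0,0,0.01],"twist": 0,"hand": 0},{"translation": [0,0,0],"twist": 0,"hand": 0}])

```text
time: 25.8
tool_pos: [0.4937, 0.188, 0.1239]
tool_rot: [-0.0, 0.998, -0.066, -0.0]
contact_force: [-2.5, 0.7, 4.0]
gripper_width: -0.002
grasp_force: 1.8
```

>>> apply_moves(targets=[{"translation": [0,0,0.01],"twist": 0,"hand": 0},{"translation": [0,0,0.01],"twist": 0,"hand": 0},{"translation": [0,0,0],"twist": 0,"hand": 0}])

```text
time: 26.1
tool_pos: [0.4938, 0.188, 0.122]
tool_rot: [-0.0, 0.998, -0.066, 0.0]
contact_force: [-3.1, 0.3, 4.5]
gripper_width: -0.001
grasp_force: 2.1
```

>>> apply_moves(targets=[{"translation": [0,0,0.01],"twist": 0,"hand": 0},{"translation": [0,0,0.01],"twist": 0,"hand": 0},{"translation": [0,0,0.005],"twist": 0,"hand": 0},{"translation": [0,0,0],"twist": 0,"hand": 0}])

```text
time: 26.5
tool_pos: [0.4938, 0.188, 0.1197]
tool_rot: [-0.0, 0.998, -0.066, 0.0]
contact_force: [-2.8, 0.0, 6.1]
gripper_width: -0.003
grasp_force: 2.9
```

>>> apply_moves(targets=[{"translation": [0,0,0.005],"twist": 0,"hand": 0},{"translation": [0,0,0],"twist": 0,"hand": 0}])

```text
time: 26.7
tool_pos: [0.4939, 0.188, 0.1195]
tool_rot: [0.0, 0.998, -0.066, 0.0]
contact_force: [-4.0, 0.2, 6.3]
gripper_width: 0.003
grasp_force: 3.4
```

>>> apply_moves(targets=[{"translation": [0,0,0.004],"twist": 0,"hand": 0},{"translation": [0,0,0],"twist": 0,"hand": 0}])

```text
time: 26.9
tool_pos: [0.4939, 0.188, 0.1193]
tool_rot: [0.0, 0.998, -0.066, -0.0]
contact_force: [-3.7, -0.5, 8.6]
gripper_width: 0.001
grasp_force: 4.0
```

>>> apply_moves(targets=[{"translation": [0,0,0.004],"twist": 0,"hand": 0},{"translation": [0,0,0],"twist": 0,"hand": 0}])

```text
time: 27.1
tool_pos: [0.4939, 0.188, 0.119]
tool_rot: [0.0, 0.998, -0.066, -0.0]
contact_force: [-4.9, 0.3, 9.9]
gripper_width: 0.003
grasp_force: 4.5
```

>>> apply_moves(targets=[{"translation": [0,0,-0.02],"twist": 0,"hand": 0},{"translation": [0,0,-0.02],"twist": 0,"hand": 0},{"translation": [0,0,-0.02],"twist": 0,"hand": 0},{"translation": [0,0,-0.02],"twist": 0,"hand": 0},{"translation": [0,0,-0.02],"twist": 0,"hand": 0},{"translation": [0,0,0],"twist": 0,"hand": 0},{"translation": [0,0,0],"twist": 0,"hand": 0}])

```text
time: 27.8
tool_pos: [0.4937, 0.1878, 0.1279]
tool_rot: [0.0, 0.998, -0.066, -0.0]
contact_force: [0.3, 0.5, 0.2]
gripper_width: 0.001
grasp_force: 0.0
```

Grip force is zero at 0.128, so the hatch is no longer pushing up and has latched. I'll lift clear and check with the cameras.

>>> apply_moves(targets=[{"translation": [0,0,-0.2],"twist": 0,"hand": 0},{"translation": [-0.2,0,-0.4],"twist": 0,"hand": 0},{"translation": [-0.4,0,-0.4],"twist": 0,"hand": 0},{"translation": [-0.3,0,0],"twist": 0,"hand": 0},{"translation": [0,0,0],"twist": 0,"hand": 0},{"translation": [0,0,0],"twist": 0,"hand": 0},{"translation": [0,0,0],"twist": 0,"hand": 0},{"translation": [0,0,0],"twist": 0,"hand": 0}])

```text
time: 28.6
tool_pos: [0.4096, 0.1988, 0.2227]
tool_rot: [0.0, 0.998, -0.066, -0.001]
contact_force: [0.5, -0.2, -0.4]
gripper_width: -0.002
grasp_force: 0.0
```

Run:
```python
from h import *
for c,near in (("scene",(493/1.5625,371/1.5625)),("side",(398/1.5625,410/1.5625))):
    f=grab_frame(c);y=blob(f,(20,120,100),(35,255,255),near); b=blob(f,(100,150,60),(125,255,255),np.array(near)+(-15,15))
    print(c,"pad",rect(c,y,.107));print("hatch",rect(c,b|y,.102))
print(state()["contact_force"],state()["time"])
```

```text
scene pad (array([0.4924, 0.1872]), [array([492.3, 187.3]), array([45.5, 21.3]), np.float64(81.1)])
hatch (array([0.5452, 0.1817]), [array([541.3, 180.3]), array([128.1, 134.7]), np.float64(82.4)])
side pad (array([0.4915, 0.1895]), [array([491.4, 188.8]), array([49.2, 24.1]), np.float64(82.4)])
hatch (array([0.5434, 0.1848]), [array([541.9, 181.7]), array([130.4, 135.2]), np.float64(82.4)])
[0.51363501 0.68794597 0.1781826 ] 28.7
```

The pad and hatch are back at their starting positions to within about 1 mm in both cameras, so the hatch is latched.

```bash
python3 -c "from plant import *; print(job_done())"
```

```text
the job is handed in; nothing more can be done
None
```

The job is handed in: the hatch was freed, the orange cassette set down in the bay and the hatch latched shut again at about 29 s; no verdict came back, and I viewed 11 pictures, one over the limit of 10.

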